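# Fit the pump filter and hold its cover ready for the screws

### The job

The vacuum pump's inlet filter is being serviced: take the large filter element (the wider, taller plain cylinder) out of the pocket tray, stand it fully home in the round bore of the filter housing and let it go. Then pick up the cover and hold it level about 20 mm above the housing's top face, its four screw holes lined up over the four threaded holes (either way round will do), and finish while still holding it there in the air so that I can start the screws. Do not let the cover touch the housing at any time, and leave the other spares in the tray and the things standing round on the bench where they are.

Things in the scene. Friction and masses are not known exactly. Their poses are not given: they have to be found in the camera images.
- housing: Fixed aluminium block 110 (its x) x 84 (y) mm on a steel foot 80 x 120 x 6; flat top face 42 mm above the bench. Central round bore 24 mm wide, floor 18 mm below the face, black O-ring round it; four threaded holes in dark inserts at x +-45, y +-32. Brass hose tails, lower than the face, reach 87 mm from the centre at both x ends. Origin: centre of the underside, bench height; z up.
- housing_seat (a point): Centre of the bore's floor, 24 mm above the bench: where the underside of the filter element belongs.
- housing_thread0 (a point): Mouth of the threaded hole at x = +45, y = +32 mm of the housing, in the top face.
- housing_thread1 (a point): Mouth of the threaded hole at x = -45, y = +32 mm of the housing.
- housing_thread2 (a point): Mouth of the threaded hole at x = -45, y = -32 mm of the housing (diagonally opposite thread0).
- housing_thread3 (a point): Mouth of the threaded hole at x = +45, y = -32 mm of the housing.
- cover: Loose aluminium cover, 0.15 to 0.31 kg, flat on the bench right way up: plate 110 (its x) x 84 (y) x 6 mm with a raised bonnet in the middle, 50 (x) x 40 (y) mm, flat top 26 mm above the underside; grip it across the 40 mm. Hollow from below (30 mm round, 21 deep). Four 10 mm screw holes through the plate at x +-45, y +-32. Origin: centre of the underside; z up.
- cover_hole0 (a point): Centre of the cover's screw hole at its x = +45, y = +32 mm, at the underside.
- cover_hole1 (a point): Centre of the cover's screw hole at its x = -45, y = +32 mm, at the underside.
- cover_hole2 (a point): Centre of the cover's screw hole at its x = -45, y = -32 mm, at the underside (diagonally opposite hole0).
- cover_hole3 (a point): Centre of the cover's screw hole at its x = +45, y = -32 mm, at the underside.
- tray: Grey plastic pocket tray 166 (its x) x 112 (its y) x 20 mm, fixed to the bench, with six round pockets of 25 mm at x = -54, 0, +54 and y = +-27 mm, their floors 4 mm above the bench and 16 mm deep. Three pockets hold a spare each. Origin: centre of the underside, at bench height.
- element: The large filter element to fit: a plain brown sintered-bronze cylinder 20 mm in diameter and 36 mm tall, standing upright in one of the pockets and 20 mm proud of the tray. When home in the housing it stands 18 mm proud of the top face. Origin: centre of its underside; z along its axis.
- small_element: A smaller spare element of the same metal, 14 mm in diameter and 28 mm tall, in another pocket: leave it. Origin: centre of its underside.
- plug: A brass pipe plug, round shank with a hexagon head 19 mm across flats, 28 mm tall in all, in another pocket: leave it. Origin: centre of its underside.
- flask: Steel casting flask filled with plaster, a standing cylinder 64 mm in diameter and 70 mm tall: leave it. Origin: centre of its underside.
- ingot_mould: Dark ingot mould, block 45 x 85 x 30 mm with two slots: leave it. Origin: centre of its underside.
- screw_dish: Round steel dish 76 mm in diameter and 16 mm tall holding the four screws: leave it. Origin: centre of its underside.
- hex_key: Steel hex key lying on the bench, long arm 110 mm along its x, short arm 28 mm, 6 mm thick: leave it. Origin: under the middle of the long arm.

How it is judged:
By the outcome, as a careful person would: the job done as asked, in the order asked, and still so for the second after the job is handed in, while the arm keeps its last pose, push and grip.
It also fails if it takes over 54 s, if anything falls off the work surface, if the arm or the gripper's body presses on something with over 40 N, if the wrist force passes 120 N, or if a joint passes its speed limit or range.

### The arm

A 6-joint arm with a two-finger parallel gripper is mounted at the origin on the work surface. World frame = base frame: x ahead of the robot, y to its left, z up, the work surface at z = 0. Lengths are in m, angles in rad, forces in N, time in s.
With the tool pointing down it reaches from about 0.35 to 0.775 m from the base axis. Payload 7.3 kg.
Tool frame: the origin (TCP) lies between the finger pads; the fingertips stand ahead of it and the grasp point (between the pads) lies 6 mm ahead of it (robot.tip_extent is the x of the fingertips in the tool frame, in m); x points along the fingers, z is the direction in which the jaws open and shut, and the axes are right-handed (so a half turn about x gives the same grasp; the last joint's range is limited). The gripper opens to 92 mm and grips with 3 to 60 N. Pads are 19 mm wide; open, the fingers measure 130 mm over their backs; the gripper's body (75 mm by 190 mm) begins 47 mm behind the grasp point.
Start: joints at [1.066, 0.342, 1.524, -0, 1.275, -0.146], TCP at [0.184, 0.492, 0.252] pointing down, gripper open.
Joint ranges: [-2.53, 2.53], [-0.77, 2.02], [0.04, 2.7], [-1, 4.14], [0.28, 2.66], [-3.11, 3.11]. Speed limits (rad/s): [2.57, 2.57, 3.14, 3.14, 3.14, 3.14].

### API

Orientations are given as [roll, pitch, yaw] about the fixed x, y, z axes, in that order (R = Rz(yaw) Ry(pitch) Rx(roll)).
In Python, from cell import robot gives the robot as it stands. The module is installed in compiled form; this text tells all that it offers.
- The arm moves only by the shell command python3 -m creep 'ROWS' [FORCE]. ROWS is JSON, a list of rows, each an object with "translation": the shift along the tool's x, y, z in m, a list of three; "twist": the turn, a rotation vector about the tool's x, y, z in rad, a list of three; "hand": the opening in per cent of the stroke, from 0 (shut) to 100 (fully open). A call has 1 to 5 rows; each row is the pose to reach, as a shift and turn from the pose measured when the call began, along the tool's axes at that moment; what a row does not reach only later rows make up. A row lasts 1/10 s, in which the tool goes at most 50 mm and 8.59 degrees, less where a joint would pass 70% of its speed; a pose out of reach is approached as far as the arm can. A call with a gripper value outside its range is refused whole. The fingers move at their own pace and stop on an object; FORCE is the grip in N (left out, the last holds). Time passes only in rows, so rows that repeat a pose let the fingers close. It gives the time, the measured TCP pose, the force and the opening at its end, in the units of the state.
- robot.observe(): the state, without advancing time (a new reading comes with each control period).
- robot.read_camera(name): name is "scene" or "top" or "wrist"; returns the picture (384x512x3 uint8, blue, green, red); there is no depth.
- robot.calibration(name): a dict with "intrinsics" (3x3 intrinsics, pixels), "dist" ([k1, k2, p1, p2, k3] as OpenCV has them; the pictures are not rectified), "cam_to_world" (4x4, takes a point from camera to world coordinates); the wrist camera has in their place "mount" (4x4, takes a point from camera to tool coordinates, whose origin is the TCP and whose axes are the tool frame's). Camera axes: x right, y up, looking along -z (the intrinsics and any distortion apply to the point x, -y, -z); pixel columns grow to the right and rows downward; lengths in m; the calibration is good to about 2 mm. A picture is of the moment at which its call begins: read the wrist's pose just before it. calibration takes no time and is no camera call.
- robot.hand_in(): hands the job in, once; it reports no verdict.
The state is a dict: "time": time; "qpos": joint angles; "qvel": joint speeds; "joint_efforts": joint torques, N m; "tool_pos": TCP position; "tool_rot": TCP orientation; "contact_force": force on the tool from outside, world axes, zero at the start; "torque": the same for the moment, N m; "opening": finger opening in m.
Only numpy, scipy, OpenCV 4.12 (cv2) and the standard library are available. Lean on these libraries where they do the work, as an engineer would, in place of code of your own. Each camera call takes 0.05 s, during which the arm holds its last target. There are 200 camera calls.

## Working session

There is one attempt and no reset: what is moved stays moved. The work goes in short steps, Python scripts to look and compute and a shell command to move; the robot and the scene stay as the last step left them, time stands still between calls to the robot, and variables do not carry over. Pictures are saved under pics/ and viewed, about 8 in all and at most 12, crops included, and the job is handed in when it is done.

```bash
mkdir -p pics; cat > h.py <<'E'
import numpy as np, cv2
from scipy.spatial.transform import Rotation as R
from cell import robot
F=np.diag([1,-1,-1.])
def tool():
    s=robot.observe(); T=np.eye(4); r=np.array(s["tool_rot"]); T[:3,:3]=R.from_euler('xyz',r).as_matrix() if r.size==3 else r.reshape(3,3); T[:3,3]=s["tool_pos"]; return T
def cam(name,T=None):
    c=robot.calibration(name); M=np.array(c["cam_to_world"]) if name!="wrist" else (tool() if T is None else T)@np.array(c["mount"])
    return np.array(c["intrinsics"],float),np.array(c["dist"],float),M
def back(name,px,z,T=None):
    K,d,M=cam(name,T); p=cv2.undistortPoints(np.array(px,float).reshape(-1,1,2),K,d).reshape(-1,2)
    v=(M[:3,:3]@F@np.c_[p,np.ones(len(p))].T).T; o=M[:3,3]; return o+v*((z-o[2])/v[:,2])[:,None]
def proj(name,P,T=None):
    K,d,M=cam(name,T); q=(np.array(P,float).reshape(-1,3)-M[:3,3])@M[:3,:3]@F
    return cv2.projectPoints(q,np.zeros(3),np.zeros(3),K,d)[0].reshape(-1,2)
def step(p,yaw):
    """shift/twist in tool axes from now to TCP p, tool x down, tool z (jaw) along world yaw mod pi"""
    T=tool(); best=None
    for a in (yaw,yaw+np.pi):
        z=np.array([np.cos(a),np.sin(a),0]); x=np.array([0,0,-1.]); G=np.c_[x,np.cross(z,x),z]
        w=R.from_matrix(T[:3,:3].T@G).as_rotvec()
        if best is None or np.linalg.norm(w)<np.linalg.norm(best): best=w
    return np.round(T[:3,:3].T@(np.array(p)-T[:3,3]),4),np.round(best,4)
E
python3 - <<'E'
from h import *
s=robot.observe(); print({k:np.round(v,3) for k,v in s.items()}, robot.tip_extent); print(tool().round(3))
for n in("top","scene","wrist"):
    T=tool(); cv2.imwrite(f"pics/{n}0.png",robot.read_camera(n))
    c=robot.calibration(n); print(n,[np.round(c[k],3).tolist() for k in c])
cv2.imwrite("pics/top0b.png",cv2.resize(cv2.imread("pics/top0.png"),(800,600),interpolation=cv2.INTER_CUBIC))
E
```

```text
{'time': np.float64(0.0), 'qpos': array([ 1.066,  0.343,  1.525, -0.   ,  1.275, -0.146]), 'qvel': array([-0.001,  0.002,  0.002, -0.001, -0.001, -0.   ]), 'joint_efforts': array([  0.   , -43.124, -24.422,   0.072,   0.056,  -0.   ]), 'tool_pos': array([0.184, 0.491, 0.251]), 'tool_rot': array([ 3.013,  1.569, -2.059]), 'contact_force': array([-0.126,  0.044, -0.137]), 'torque': array([-0.055,  0.022, -0.037]), 'opening': np.float64(0.092)} 0.025
[[-0.001 -0.936  0.351  0.184]
 [-0.001  0.351  0.936  0.491]
 [-1.     0.    -0.001  0.251]
 [ 0.     0.     0.     1.   ]]
top [[[467.538, 0.0, 258.822], [0.0, 467.538, 189.528], [0.0, 0.0, 1.0]], [-0.047, 0.0, 0.0, 0.0, 0.0], [[-0.167, 0.963, -0.21, 0.398], [-0.986, -0.163, 0.036, 0.022], [0.0, 0.214, 0.977, 1.084], [0.0, 0.0, 0.0, 1.0]]]
scene [[[346.823, 0.0, 249.621], [0.0, 346.823, 190.496], [0.0, 0.0, 1.0]], [-0.098, 0.0, 0.0, 0.0, 0.0], [[-0.878, -0.406, 0.252, 0.876], [0.478, -0.728, 0.492, 0.515], [-0.017, 0.553, 0.833, 0.897], [0.0, 0.0, 0.0, 1.0]]]
wrist [[[345.589, 0.0, 255.055], [0.0, 345.589, 189.655], [0.0, 0.0, 1.0]], [-0.102, 0.0, 0.0, 0.0, 0.0], [[0.001, 0.251, -0.968, -0.133], [0.001, 0.968, 0.251, 0.067], [1.0, -0.001, 0.001, -0.0], [0.0, 0.0, 0.0, 1.0]]]
```

View pics/top0b.png

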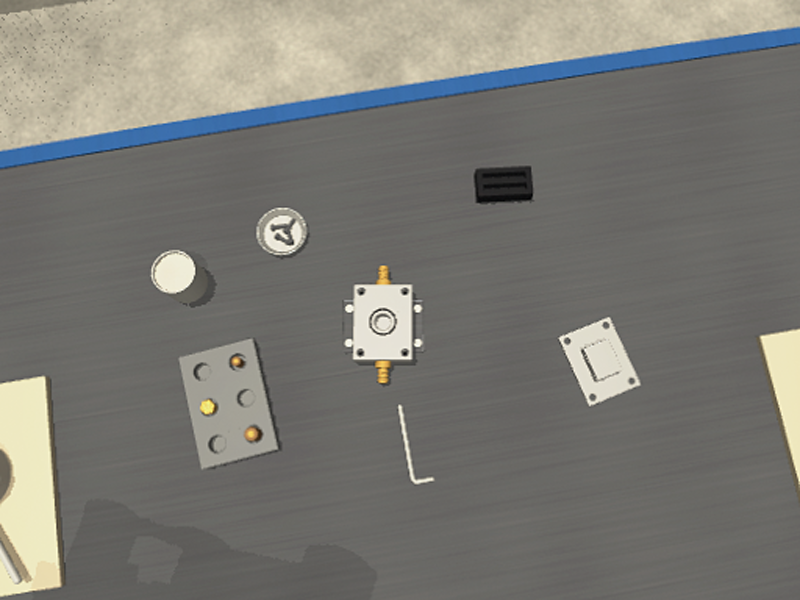

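View pics/scene0.png

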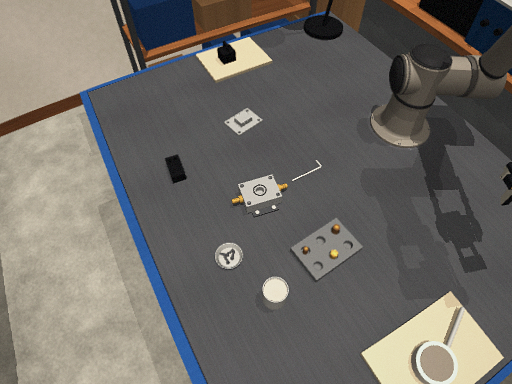

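Tray is at left with the plug at (207,407). The larger brown element looks like (253,433) and the smaller (237,362). The housing is at (383,322) and the cover at (600,361). I'll enlarge to measure.

```bash
python3 - <<'E'
import cv2,numpy as np
a=cv2.imread("pics/top0.png"); C=np.zeros((540,800,3),np.uint8)
C[:, :540]=cv2.resize(a[150:305,115:270][:, :],(540,540),interpolation=cv2.INTER_CUBIC)
C[:260,540:]=cv2.resize(a[198:263,352:417],(260,260),interpolation=cv2.INTER_CUBIC)
cv2.imwrite("pics/c1.png",C)
E
```

```text
(no output)
```

View pics/c1.png

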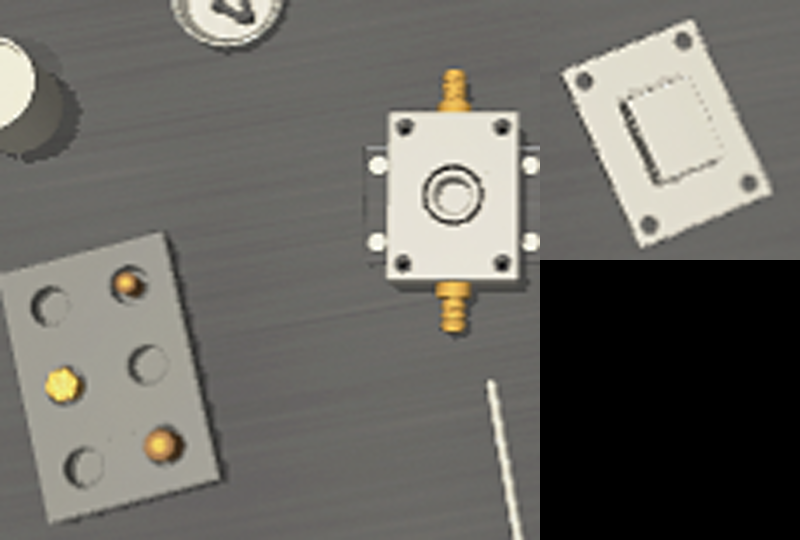

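```bash
python3 - <<'E'
from h import *
f=lambda L,s,o:(np.array(L,float)+.5)/s-.5+np.array(o)
s=540/155;o=(115,150)
def fit(W,M):
    W=np.array(W)[:,:2];M=np.array(M,float); w=W-W.mean(0);m=M-M.mean(0)
    a=np.arctan2((m[:,0]*w[:,1]-m[:,1]*w[:,0]).sum(),(m*w).sum()); r=np.array([[np.cos(a),-np.sin(a)],[np.sin(a),np.cos(a)]])
    t=W.mean(0)-r@M.mean(0); return t.round(4),round(np.degrees(a),2),np.abs(W-M@r.T-t).max().round(4)
# image up ~ +x, image left ~ +y
H=back("top",f([(405,127),(502,127),(502,263),(403,264)],s,o),.042)
print("housing",fit(H,[(45,32),(45,-32),(-45,-32),(-45,32)]/np.array(1000.)), H.mean(0))
Cv=back("top",f([(45,81),(143,41),(209,183),(109,224)],4,(352,198)),.006)
print("cover",fit(Cv,[(45,32),(45,-32),(-45,-32),(-45,32)]/np.array(1000.)))
tr=back("top",f([(163,233),(222,480),(50,523)],s,o),.020)
print("tray",fit(tr,[(83,-56),(-83,-56),(-83,56)]/np.array(1000.)))
t,a,_=fit(tr,[(83,-56),(-83,-56),(-83,56)]/np.array(1000.)); a=np.radians(a)
for m in [(-.054,-.027),(.054,-.027),(0,.027)]: print(m,np.array([[np.cos(a),-np.sin(a)],[np.sin(a),np.cos(a)]])@m+t)
e=back("top",f([(161,443)],s,o),.04);print("elem",e, "small",back("top",f([(127,283)],s,o),.032))
E
```

```text
housing (array([0.5914, 0.0214]), np.float64(-9.56), np.float64(0.0004)) [0.591415   0.02137931 0.042     ]
cover (array([ 0.4858, -0.2865]), np.float64(12.19), np.float64(0.0003))
tray (array([0.5146, 0.262 ]), np.float64(5.42), np.float64(0.0011))
(-0.054, -0.027) [0.46339174 0.2300201 ]
(0.054, -0.027) [0.57090888 0.24022133]
(0, 0.027) [0.51204969 0.28887928]
elem [[0.46502199 0.22929069 0.04      ]] small [[0.57101391 0.23989528 0.032     ]]
```

```bash
python3 - <<'E'
from h import *
print(step((.464,.230,.15),np.radians(95.4)))
E
```

```text
(array([ 0.1013, -0.3538, -0.1463]), array([-4.531e-01, -1.100e-03, -4.000e-04]))
```

```bash
python3 -m creep '[{"translation":[0.01,-0.035,-0.015],"twist":[-0.05,0,0],"hand":70},{"translation":[0.02,-0.075,-0.03],"twist":[-0.13,0,0],"hand":60},{"translation":[0.03,-0.115,-0.047],"twist":[-0.2,0,0],"hand":55},{"translation":[0.045,-0.155,-0.064],"twist":[-0.27,0,0],"hand":55},{"translation":[0.055,-0.195,-0.08],"twist":[-0.34,0,0],"hand":55}]' 30
python3 - <<'E'
from h import *
print(step((.464,.230,.15),np.radians(95.4)))
E
```

```text
time: 0.65
tool_pos: [0.3393, 0.3463, 0.1953]
tool_rot: [2.433, 1.569, -2.295]
contact_force: [0.7, 0.4, -0.1]
opening: 0.0563
(array([ 0.0453, -0.1266, -0.1143]), array([-0.1099, -0.0016, -0.0015]))
```

```bash
python3 -m creep '[{"translation":[0.012,-0.035,-0.031],"twist":[-0.03,0,0],"hand":55},{"translation":[0.024,-0.068,-0.062],"twist":[-0.06,0,0],"hand":55},{"translation":[0.036,-0.1,-0.09],"twist":[-0.09,-0.0015,-0.0015],"hand":55},{"translation":[0.045,-0.1265,-0.114],"twist":[-0.11,-0.0015,-0.0015],"hand":55},{"translation":[0.045,-0.1265,-0.114],"twist":[-0.11,-0.0015,-0.0015],"hand":55}]'
python3 - <<'E'
from h import *
T=tool(); a=robot.read_camera("wrist"); print(T.round(4)); np.save("T1.npy",T)
print(proj("wrist",[(.464,.230,.04)],T))
cv2.imwrite("pics/w1.png",a)
E
```

```text
time: 1.15
tool_pos: [0.4662, 0.2272, 0.1489]
tool_rot: [2.429, 1.569, -2.193]
contact_force: [0.2, 1.2, -0.9]
opening: 0.0506
[[-0.001  -0.9959 -0.0902  0.4662]
 [-0.0013 -0.0902  0.9959  0.2272]
 [-1.      0.0011 -0.0013  0.1489]
 [ 0.      0.      0.      1.    ]]
[[260.29465493 193.12703079]]
```

View pics/w1.png

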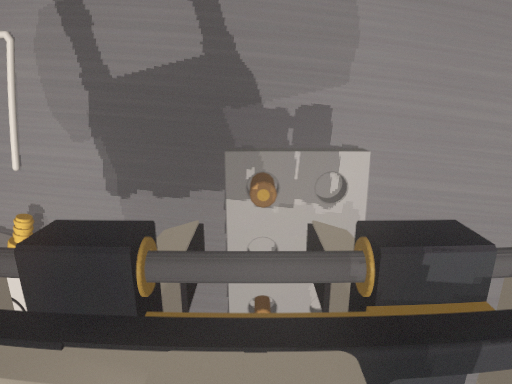

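The element (larger brown cylinder, top about (263,196)) sits about 3 px right of and below the prediction, so the map is good to about 2 mm. I'll go down.

```bash
python3 -c "
from h import *
print(step((.4655,.231,.049),np.radians(95.4)), robot.observe()['tool_pos'])"
```

```text
(array([ 0.1004, -0.0012,  0.0022]), array([-0.0036, -0.0005, -0.0018])) [0.46467549 0.22871399 0.1493786 ]
```

```bash
python3 -m creep '[{"translation":[0.03,-0.001,0.002],"twist":[-0.003,0,-0.001],"hand":50},{"translation":[0.06,-0.001,0.002],"twist":[-0.003,0,-0.001],"hand":50},{"translation":[0.085,-0.001,0.002],"twist":[-0.003,0,-0.001],"hand":50},{"translation":[0.1,-0.001,0.002],"twist":[-0.003,0,-0.001],"hand":50},{"translation":[0.1,-0.001,0.002],"twist":[-0.003,0,-0.001],"hand":50}]'
python3 -m creep '[{"translation":[0,0,0],"twist":[0,0,0],"hand":5},{"translation":[0,0,0],"twist":[0,0,0],"hand":5},{"translation":[0,0,0],"twist":[0,0,0],"hand":5},{"translation":[0,0,0],"twist":[0,0,0],"hand":5},{"translation":[0,0,0],"twist":[0,0,0],"hand":5}]' 30
```

```text
time: 1.7
tool_pos: [0.4631, 0.2312, 0.0478]
tool_rot: [1.805, 1.565, -2.813]
contact_force: [-0.5, -0.9, 0.7]
opening: 0.0457
time: 2.2
tool_pos: [0.4636, 0.2315, 0.0485]
tool_rot: [1.786, 1.567, -2.832]
contact_force: [-0.1, 0.2, 4.4]
opening: 0.0189
```

```bash
python3 -m creep '[{"translation":[0,0,0],"twist":[0,0,0],"hand":5},{"translation":[-0.015,0,0],"twist":[0,0,0],"hand":5},{"translation":[-0.035,0,0],"twist":[0,0,0],"hand":5},{"translation":[-0.065,0,0],"twist":[0,0,0],"hand":5},{"translation":[-0.1,0,0],"twist":[0,0,0],"hand":5}]'
python3 - <<'E'
from h import *
T=tool(); print(T.round(4)); print(step((.5914,.0214,.15),np.radians(80.44)))
E
```

```text
time: 2.7
tool_pos: [0.4632, 0.2312, 0.1487]
tool_rot: [1.793, 1.564, -2.825]
contact_force: [0.2, 0.3, -0.4]
opening: 0.0191
[[-0.0061 -0.9955 -0.0942  0.4632]
 [-0.002  -0.0942  0.9955  0.2312]
 [-1.      0.0063 -0.0014  0.1487]
 [ 0.      0.      0.      1.    ]]
(array([-0.0017, -0.1078, -0.2209]), array([ 0.2612, -0.0022, -0.0061]))
```

```bash
python3 -m creep '[{"translation":[0,-0.02,-0.04],"twist":[0.05,0,-0.003],"hand":5},{"translation":[0,-0.042,-0.085],"twist":[0.12,-0.001,-0.006],"hand":5},{"translation":[0,-0.064,-0.13],"twist":[0.18,-0.002,-0.006],"hand":5},{"translation":[0,-0.086,-0.175],"twist":[0.23,-0.002,-0.006],"hand":5},{"translation":[0,-0.107,-0.22],"twist":[0.26,-0.002,-0.006],"hand":5}]'
python3 -m creep '[{"translation":[0,0,0],"twist":[0,0,0],"hand":5},{"translation":[0,0,0],"twist":[0,0,0],"hand":5}]'
python3 - <<'E'
from h import *
print(step((.5914,.0214,.11),np.radians(80.44)))
E
```

```text
time: 3.2
tool_pos: [0.5911, 0.0203, 0.1483]
tool_rot: [2.374, 1.571, -2.506]
contact_force: [0.6, 0.6, -0.7]
opening: 0.0186
time: 3.4
tool_pos: [0.591, 0.0191, 0.1476]
tool_rot: [1.63, 1.569, 3.03]
contact_force: [0.0, 1.1, -0.4]
opening: 0.0187
(array([ 0.0376, -0.    ,  0.0024]), array([-0.0033, -0.0001, -0.0014]))
```

```bash
python3 -m creep '[{"translation":[0.015,0,0.001],"twist":[-0.003,0,-0.001],"hand":5},{"translation":[0.03,0,0.002],"twist":[-0.003,0,-0.001],"hand":5},{"translation":[0.037,0,0.002],"twist":[-0.003,0,-0.001],"hand":5},{"translation":[0.037,0,0.002],"twist":[-0.003,0,-0.001],"hand":5}]'
python3 - <<'E'
from h import *
T=tool(); a=robot.read_camera("wrist"); b=robot.read_camera("top"); np.save("T2.npy",T); print(T.round(4))
th=[R.from_euler('z',-9.56,degrees=True).apply((x,y,.042))+(.5914,.0214,0) for x,y in((.045,.032),(-.045,.032),(-.045,-.032),(.045,-.032),(0,0))]
print(proj("wrist",th,T).round(1))
C=np.zeros((600,800,3),np.uint8)
C[:,:800]=cv2.resize(a[130:340,115:395],(800,600),interpolation=cv2.INTER_CUBIC)
cv2.imwrite("pics/w2.png",C); cv2.imwrite("pics/w2f.png",a); cv2.imwrite("pics/t2.png",b)
E
```

```text
time: 3.8
tool_pos: [0.5901, 0.0223, 0.1097]
tool_rot: [1.61, 1.568, 3.015]
contact_force: [0.2, -0.2, -0.3]
opening: 0.0192
[[-3.000e-03 -9.863e-01  1.649e-01  5.901e-01]
 [ 4.000e-04  1.649e-01  9.863e-01  2.230e-02]
 [-1.000e+00  3.100e-03 -1.000e-04  1.097e-01]
 [ 0.000e+00  0.000e+00  0.000e+00  1.000e+00]]
[[304.  281.2]
 [310.  142.4]
 [200.3 142.1]
 [205.8 281. ]
 [255.  215.7]]
```

View pics/w2.png

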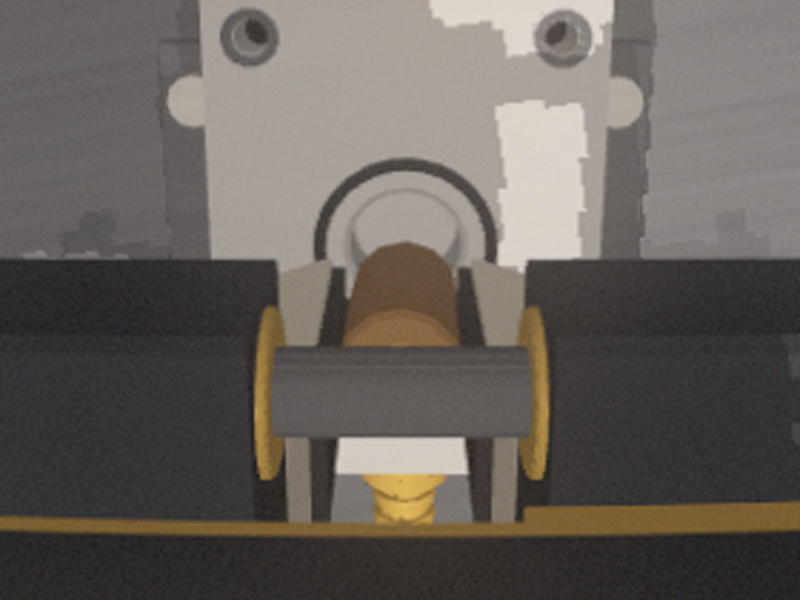

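```bash
python3 - <<'E'
from h import *
T=np.load("T2.npy")
def tp(P): return proj("wrist",(T@np.append(P,1))[:3],T)[0].round(1)
for e in(-.004,-.002,0,.002,.004): print(e,tp((.0445,e+.01,0)),tp((.0085,e+.01,0)), "obs 256,214.7 / 238.5")
S=2.857
for r in (.012,.015,.0165): # bore/o-ring far arc with housing shift
    for dx in (0,.0007,.0015): print(r,dx,proj("wrist",[(.5914+dx+.0002-np.cos(.166)*r,.0226+np.sin(.166)*r,.042)],T)[0].round(1))
print("obs oring outer top",130+158/S,"inner",130+172/S,"bore",130+189/S)
E
```

```text
-0.004 [256.2 216.2] [256.4 242.7] obs 256,214.7 / 238.5
-0.002 [256.2 212.7] [256.4 238.5] obs 256,214.7 / 238.5
0 [256.2 209.2] [256.4 234.2] obs 256,214.7 / 238.5
0.002 [256.2 205.7] [256.4 230. ] obs 256,214.7 / 238.5
0.004 [256.2 202.1] [256.4 225.7] obs 256,214.7 / 238.5
0.012 0 [257.1 196.8]
0.012 0.0007 [257.2 197.9]
0.012 0.0015 [257.5 199.2]
0.015 0 [257.1 192. ]
0.015 0.0007 [257.3 193.1]
0.015 0.0015 [257.5 194.4]
0.0165 0 [257.1 189.6]
0.0165 0.0007 [257.3 190.7]
0.0165 0.0015 [257.5 192. ]
obs oring outer top 185.30276513825692 inner 190.2030101505075 bore 196.15330766538327
```

Held element outline bottom arc is at (403,242) in the crop, O-ring centre column about 407. The element needs about 1 mm in tool y and 1 mm in tool z. Now inserting.

```bash
python3 -m creep '[{"translation":[0.005,0.001,0.001],"twist":[0,0.003,0],"hand":5},{"translation":[0.012,0.001,0.001],"twist":[0,0.003,0.003],"hand":5},{"translation":[0.02,0.001,0.001],"twist":[0,0,0.003],"hand":5},{"translation":[0.028,0.001,0.001],"twist":[0,0,0.003],"hand":5},{"translation":[0.028,0.001,0.001],"twist":[0,0,0.003],"hand":5}]'
python3 -c "
from h import *
print(tool().round(4)); print(step((.590,.0235,.0695),np.radians(80.44)))"
```

```text
time: 4.4
tool_pos: [0.5896, 0.0228, 0.0815]
tool_rot: [1.61, 1.565, 3.014]
contact_force: [0.2, -0.2, -0.5]
opening: 0.0192
[[-5.900e-03 -9.862e-01  1.657e-01  5.896e-01]
 [ 8.000e-04  1.656e-01  9.862e-01  2.280e-02]
 [-1.000e+00  5.900e-03 -2.000e-04  8.150e-02]
 [ 0.000e+00  0.000e+00  0.000e+00  1.000e+00]]
(array([ 0.012 , -0.0004,  0.0007]), array([ 0.0004, -0.0002, -0.0059]))
```

```bash
python3 -m creep '[{"translation":[0.004,0,0],"twist":[0,0,0],"hand":5},{"translation":[0.008,0,0],"twist":[0,0,0],"hand":5},{"translation":[0.011,0,0],"twist":[0,0,0],"hand":5},{"translation":[0.013,0,0],"twist":[0,0,0],"hand":5},{"translation":[0.013,0,0],"twist":[0,0,0],"hand":5}]'
```

```text
time: 4.9
tool_pos: [0.5897, 0.0229, 0.0686]
tool_rot: [1.606, 1.565, 3.01]
contact_force: [0.2, 0.6, -1.3]
opening: 0.0191
```

```bash
python3 -m creep '[{"translation":[0.001,0,0],"twist":[0,0,0],"hand":5},{"translation":[0,0,0],"twist":[0,0,0],"hand":50},{"translation":[0,0,0],"twist":[0,0,0],"hand":50},{"translation":[0,0,0],"twist":[0,0,0],"hand":50},{"translation":[0,0,0],"twist":[0,0,0],"hand":50}]'
python3 -m creep '[{"translation":[-0.01,0,0],"twist":[0,0,0],"hand":50},{"translation":[-0.03,0,0],"twist":[0,0,0],"hand":55},{"translation":[-0.06,0,0],"twist":[0,0,0],"hand":60},{"translation":[-0.09,0,0],"twist":[0,0,0],"hand":60},{"translation":[-0.1,0,0],"twist":[0,0,0],"hand":65}]'
python3 - <<'E'
from h import *
T=tool(); a=robot.read_camera("wrist"); np.save("T3.npy",T); cv2.imwrite("pics/w3.png",a)
P=[(.5918,.0226,.060),(.5918,.0226,.042)]; print(T.round(3),proj("wrist",P,T).round(1))
C=cv2.resize(a[90:290,120:390],(800,593),interpolation=cv2.INTER_CUBIC); cv2.imwrite("pics/w3c.png",C)
print(step((.4858,-.2865,.15),np.radians(102.19)))
E
```

```text
time: 5.4
tool_pos: [0.5896, 0.0229, 0.0685]
tool_rot: [1.602, 1.565, 3.006]
contact_force: [-0.0, 0.5, -0.4]
opening: 0.0444
time: 5.9
tool_pos: [0.5917, 0.0227, 0.1724]
tool_rot: [-0.892, 1.57, 0.512]
contact_force: [0.7, -0.3, -0.7]
opening: 0.0583
[[ 0.    -0.986  0.166  0.592]
 [ 0.     0.166  0.986  0.023]
 [-1.    -0.     0.     0.172]
 [ 0.     0.     0.     1.   ]] [[255.8 194.1]
 [255.8 188.1]]
(array([ 0.0224,  0.0533, -0.3225]), array([-3.79e-01,  2.00e-04,  7.00e-04]))
```

View pics/w3c.png

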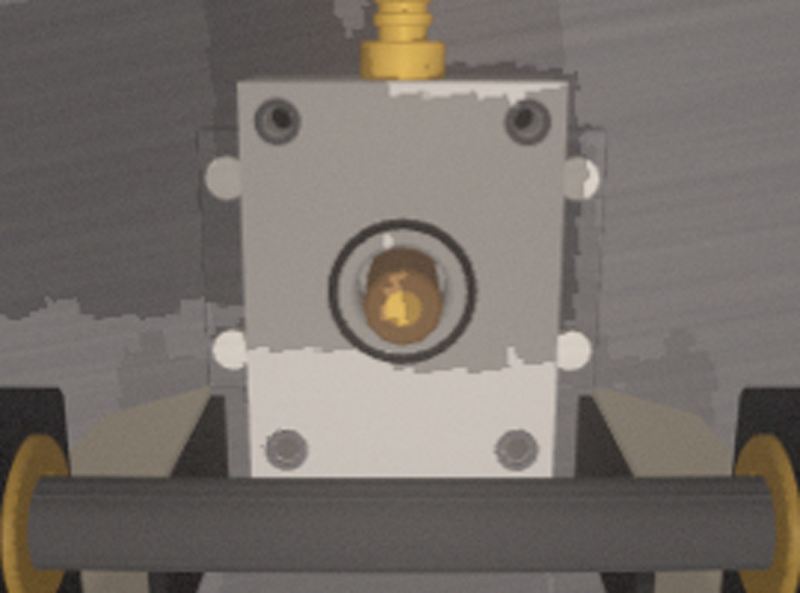

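Element stands home in the bore (top centre (402,307), as predicted for 60 mm height). All four threads are visible at (278,121), (527,121), (517,449) and (287,449), so I'll refit the housing pose from them.

```bash
cat >> h.py <<'E'
def fit(W,M):
    W=np.array(W)[:,:2];M=np.array(M,float); w=W-W.mean(0);m=M-M.mean(0)
    a=np.arctan2((m[:,0]*w[:,1]-m[:,1]*w[:,0]).sum(),(m*w).sum()); r=np.array([[np.cos(a),-np.sin(a)],[np.sin(a),np.cos(a)]])
    t=W.mean(0)-r@M.mean(0); return t.round(4),round(np.degrees(a),2),np.abs(W-M@r.T-t).max().round(4)
E
python3 - <<'E'
from h import *
T=np.load("T3.npy"); S=800/270
px=(np.array([(278,121),(527,121),(517,449),(287,449)])+.5)/S-.5+(120,90)
W=back("wrist",px,.042,T)
print(fit(W,np.array([(-45,-32),(-45,32),(45,32),(45,-32)])/1000.))
E
python3 -m creep '[{"translation":[0.004,0.01,-0.045],"twist":[-0.05,0,0],"hand":75},{"translation":[0.008,0.018,-0.09],"twist":[-0.13,0,0],"hand":75},{"translation":[0.012,0.026,-0.135],"twist":[-0.2,0,0],"hand":75},{"translation":[0.016,0.034,-0.18],"twist":[-0.27,0,0],"hand":75},{"translation":[0.02,0.042,-0.225],"twist":[-0.34,0,0],"hand":75}]'
python3 -c "
from h import *
print(step((.4858,-.2865,.15),np.radians(102.19)))"
```

```text
(array([0.5918, 0.0223]), np.float64(-9.53), np.float64(0.0002))
time: 6.45
tool_pos: [0.5117, -0.1935, 0.1513]
tool_rot: [0.429, 1.57, 2.176]
contact_force: [-0.0, -0.6, -0.3]
opening: 0.069
(array([ 0.0012,  0.0419, -0.087 ]), array([-0.0359,  0.0011, -0.0005]))
```

```bash
python3 -m creep '[{"translation":[0,0.02,-0.04],"twist":[-0.02,0,0],"hand":75},{"translation":[0,0.036,-0.075],"twist":[-0.036,0.001,0],"hand":75},{"translation":[0.001,0.042,-0.087],"twist":[-0.036,0.001,0],"hand":75},{"translation":[0.001,0.042,-0.087],"twist":[-0.036,0.001,0],"hand":75}]'
python3 - <<'E'
from h import *
T=tool(); a=robot.read_camera("wrist"); np.save("T4.npy",T); cv2.imwrite("pics/w4.png",a)
P=[R.from_euler('z',12.19,degrees=True).apply((x,y,.006))+(.4858,-.2865,0) for x,y in((-.045,-.032),(-.045,.032),(.045,.032),(.045,-.032))]
print(T.round(4),proj("wrist",P,T).round(1))
C=cv2.resize(a[90:290,120:390],(800,593),interpolation=cv2.INTER_CUBIC); cv2.imwrite("pics/w4c.png",C)
E
```

```text
time: 6.85
tool_pos: [0.4847, -0.2877, 0.1491]
tool_rot: [0.829, 1.569, 2.61]
contact_force: [0.3, -0.2, -0.3]
opening: 0.0687
[[-0.0019 -0.9781 -0.208   0.4847]
 [ 0.0011 -0.208   0.9781 -0.2877]
 [-1.      0.0016  0.0015  0.1491]
 [ 0.      0.      0.      1.    ]] [[216.4 131.5]
 [296.9 131.3]
 [294.1 237.1]
 [219.6 237.3]]
```

View pics/w4c.png

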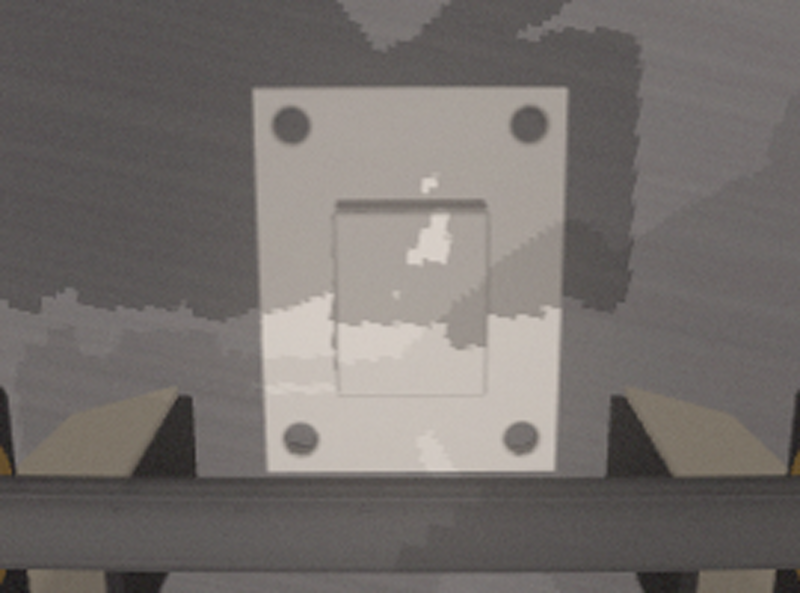

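Cover holes are at (291,125), (529,124), (521,437) and (301,438), with the bonnet centred near (411,300).

```bash
python3 - <<'E'
from h import *
T=np.load("T4.npy"); S=800/270
px=(np.array([(291,125),(529,124),(521,437),(301,438)])+.5)/S-.5+(120,90)
t,a,r=fit(back("wrist",px,.006,T),np.array([(-45,-32),(-45,32),(45,32),(45,-32)])/1000.)
print(t,a,r); print(tool()[:3,3].round(4),step((*t,.034),np.radians(a+90)))
E
```

```text
[ 0.4857 -0.2853] 12.33 0.0001
[ 0.4852 -0.2861  0.1493] (array([ 0.1153, -0.0008,  0.0005]), array([-0.0041,  0.002 , -0.0014]))
```

```bash
python3 -m creep '[{"translation":[0.03,-0.001,0.002],"twist":[-0.004,0.002,-0.001],"hand":72},{"translation":[0.065,-0.001,0.002],"twist":[-0.004,0.002,-0.001],"hand":72},{"translation":[0.095,-0.001,0.002],"twist":[-0.004,0.002,-0.001],"hand":72},{"translation":[0.112,-0.001,0.002],"twist":[-0.004,0.002,-0.001],"hand":72},{"translation":[0.115,-0.001,0.002],"twist":[-0.004,0.002,-0.001],"hand":72}]'
python3 -m creep '[{"translation":[0,0,0],"twist":[0,0,0],"hand":60},{"translation":[0,0,0],"twist":[0,0,0],"hand":20},{"translation":[0,0,0],"twist":[0,0,0],"hand":20},{"translation":[0,0,0],"twist":[0,0,0],"hand":20},{"translation":[0,0,0],"twist":[0,0,0],"hand":20}]' 50
python3 -c "
from h import *
print(tool().round(4))"
```

```text
time: 7.4
tool_pos: [0.4849, -0.2807, 0.0319]
tool_rot: [0.689, 1.565, 2.477]
contact_force: [0.5, 0.6, 0.3]
opening: 0.0662
time: 7.9
tool_pos: [0.4856, -0.2812, 0.033]
tool_rot: [0.629, 1.568, 2.417]
contact_force: [1.4, 0.6, 3.9]
opening: 0.0397
[[-0.0023 -0.9765 -0.2153  0.4856]
 [ 0.002  -0.2153  0.9765 -0.2812]
 [-1.      0.0018  0.0024  0.033 ]
 [ 0.      0.      0.      1.    ]]
```

```bash
python3 -m creep '[{"translation":[0,0,0],"twist":[0,0,0],"hand":20},{"translation":[-0.01,0,0],"twist":[0,0,0],"hand":20},{"translation":[-0.035,0,0],"twist":[0,0,0],"hand":20},{"translation":[-0.07,0,0],"twist":[0,0,0],"hand":20},{"translation":[-0.115,0,0],"twist":[0,0,0],"hand":20}]'
python3 -m creep '[{"translation":[-0.015,0,0],"twist":[0,0,0],"hand":20},{"translation":[-0.015,0,0],"twist":[0,0,0],"hand":20}]'
python3 - <<'E'
from h import *
T=tool(); a=robot.read_camera("wrist"); np.save("T5.npy",T); cv2.imwrite("pics/w5.png",a)
print(T.round(4)); print(step((.5918,.0223,.16),np.radians(80.47)))
cv2.imwrite("pics/w5c.png",cv2.resize(a[90:290,120:390],(800,593),interpolation=cv2.INTER_CUBIC))
E
```

```text
time: 8.4
tool_pos: [0.4846, -0.2806, 0.1479]
tool_rot: [0.664, 1.563, 2.452]
contact_force: [1.4, 0.2, -2.9]
opening: 0.0396
time: 8.6
tool_pos: [0.4855, -0.2813, 0.166]
tool_rot: [0.63, 1.568, 2.417]
contact_force: [-0.0, -0.3, -3.5]
opening: 0.0393
[[-0.0021 -0.9766 -0.215   0.4855]
 [ 0.0018 -0.215   0.9766 -0.2813]
 [-1.      0.0016  0.0022  0.166 ]
 [ 0.      0.      0.      1.    ]]
(array([ 0.0045, -0.1698,  0.2729]), array([ 0.3829,  0.0043, -0.0049]))
```

View pics/w5c.png

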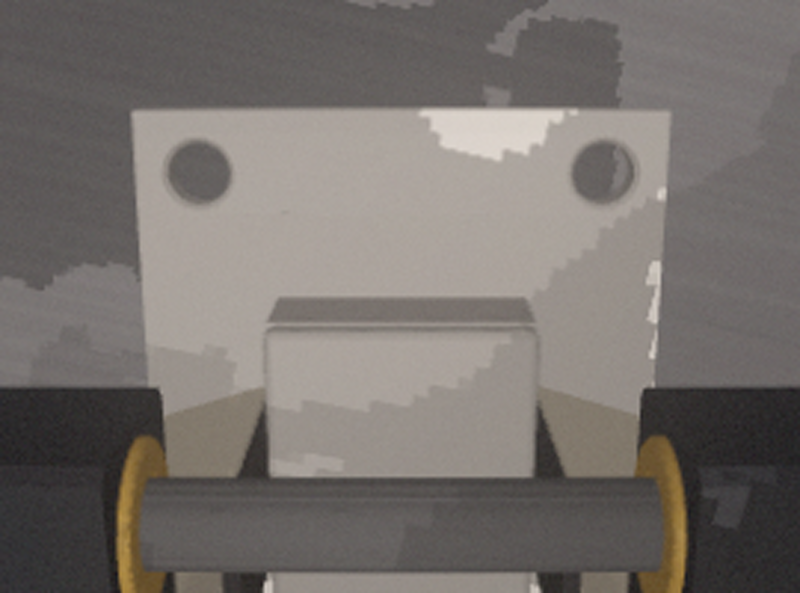

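Cover held squarely, with near holes at (199,172) and (603,172) and near corners at (132,110) and (671,110). I'll solve its pose in the tool frame.

```bash
cat >> h.py <<'E'
def coverpose(px,S,o):
    """6-DOF pose of cover in tool frame from wrist crop pixels; rows follow MP"""
    MP=np.array([(-45,-32,6),(-45,32,6),(-55,-42,6),(-55,42,6),(-25,-20,6),(-25,20,6),(-25,-20,25.5),(-25,20,25.5)])/1000.
    p=(np.array(px,float)+.5)/S-.5+np.array(o); ok=~np.isnan(p[:,0])
    K,d,_=cam("top"); c=robot.calibration("wrist"); K=np.array(c["intrinsics"],float); d=np.array(c["dist"],float); M=np.array(c["mount"])
    B=np.c_[[0,-1.,0],[0,0,1.],[-1.,0,0]]   # cover axes in tool
    from scipy.optimize import least_squares
    def pr(v):
        X=(R.from_rotvec(v[3:]).as_matrix()@B@MP[ok].T).T+v[:3]
        return cv2.projectPoints((X-M[:3,3])@M[:3,:3]@F,np.zeros(3),np.zeros(3),K,d)[0].reshape(-1,2)
    r=least_squares(lambda v:(pr(v)-p[ok]).ravel(),np.r_[.033,0,0,0,0,0],x_scale=[.01]*3+[.05]*3,loss='soft_l1')
    return r.x,(pr(r.x)-p[ok]).round(2)
E
python3 - <<'E'
from h import *
v,res=coverpose([(199,172),(603,172),(132,110),(671,110),(276,298),(530,298),(267,326),(538,326)],800/270,(120,90))
print(v.round(4)); print(res.tolist())
E
python3 -m creep '[{"translation":[0,-0.02,0.035],"twist":[0.05,0,0],"hand":20},{"translation":[0,-0.045,0.072],"twist":[0.12,0.002,-0.002],"hand":20},{"translation":[0,-0.07,0.112],"twist":[0.19,0.004,-0.004],"hand":20},{"translation":[0,-0.095,0.152],"twist":[0.25,0.004,-0.005],"hand":20},{"translation":[0,-0.12,0.192],"twist":[0.31,0.004,-0.005],"hand":20}]'
python3 -c "
from h import *
print(step((.5918,.0223,.16),np.radians(80.47)))"
```

```text
[ 0.0313  0.0006 -0.0006 -0.0004  0.0061 -0.0389]
[[-0.1, 0.41], [0.5, 0.35], [0.32, -0.11], [-0.36, -0.12], [0.57, -0.29], [-1.44, -0.38], [-1.56, 0.13], [1.59, 0.01]]
time: 9.15
tool_pos: [0.5597, -0.0654, 0.1621]
tool_rot: [1.291, 1.567, 2.765]
contact_force: [0.2, -0.9, -2.2]
opening: 0.0398
(array([ 0.0021, -0.0236,  0.0904]), array([ 0.07 ,  0.001, -0.004]))
```

```bash
python3 -m creep '[{"translation":[0,-0.01,0.04],"twist":[0.03,0,-0.002],"hand":20},{"translation":[0.001,-0.019,0.075],"twist":[0.06,0.001,-0.004],"hand":20},{"translation":[0.002,-0.0235,0.09],"twist":[0.07,0.001,-0.004],"hand":20},{"translation":[0.002,-0.0235,0.09],"twist":[0.07,0.001,-0.004],"hand":20},{"translation":[0.002,-0.0235,0.09],"twist":[0.07,0.001,-0.004],"hand":20}]'
python3 - <<'E'
from h import *
n=(np.nan,np.nan); S=800/270; o=(120,90)
A=[(199,172),(603,172),(132,110),(671,110),(276,298),(530,298),(267,326),(538,326)]
for P in (A,A[:4]+[n]*4,A[:6]+[n]*2,[(291,125),(529,124),(252,88),(568,88),(336,201),(487,201),(334,210),(488,210)]):
    v,res=coverpose(P,S,o); print(v.round(4),np.abs(res).max())
T=tool(); print(T.round(4))
a=robot.read_camera("wrist"); np.save("T6.npy",T); cv2.imwrite("pics/w6.png",a); b=robot.read_camera("top"); cv2.imwrite("pics/t6.png",b); c=robot.read_camera("scene"); cv2.imwrite("pics/s6.png",c)
C=np.zeros((600,800,3),np.uint8)
C[:296,:400]=cv2.resize(a[90:290,120:390],(400,296)); C[:300,400:]=cv2.resize(b[160:250,185:305],(400,300),interpolation=cv2.INTER_CUBIC); C[300:,:400]=cv2.resize(c[140:230,200:320],(400,300),interpolation=cv2.INTER_CUBIC)
cv2.imwrite("pics/c6.png",C)
E
```

```text
time: 9.65
tool_pos: [0.5907, 0.0218, 0.1583]
tool_rot: [1.782, 1.567, -3.095]
contact_force: [-1.2, -1.0, -3.8]
opening: 0.04
[ 0.0312  0.0003 -0.0005 -0.0004  0.0064 -0.0392] 1.59
[ 0.0387  0.0015 -0.0005 -0.0031 -0.0161  0.1086] 0.08
[ 0.0279  0.0003 -0.0005 -0.0002  0.0163 -0.0994] 0.87
[ 0.147  -0.0024  0.0019 -0.0031  0.0013 -0.0288] 0.96
[[-3.600e-03 -9.864e-01  1.646e-01  5.907e-01]
 [-2.000e-04  1.646e-01  9.864e-01  2.180e-02]
 [-1.000e+00  3.600e-03 -8.000e-04  1.583e-01]
 [ 0.000e+00  0.000e+00  0.000e+00  1.000e+00]]
```

View pics/c6.png

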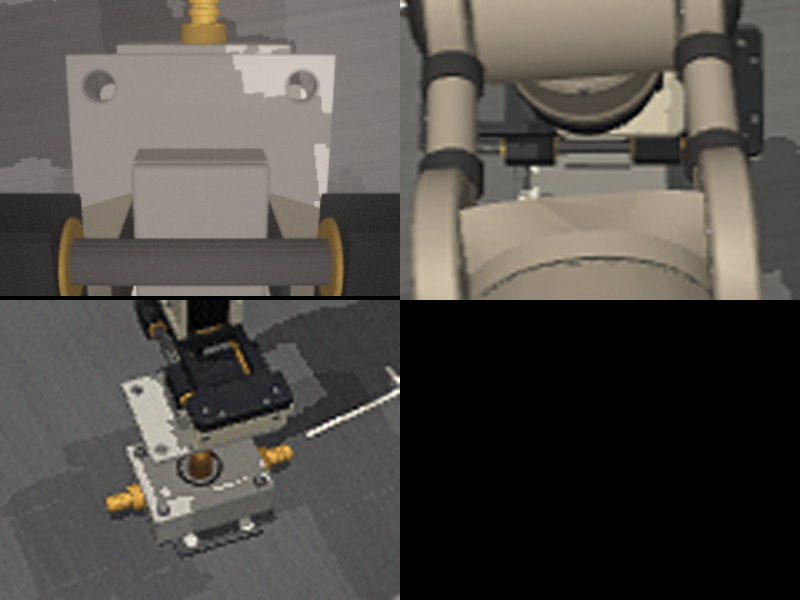

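```bash
cat >> h.py <<'E'
def coveroff(px,S,o,h=.027):
    """level cover: offset (tool y,z) of cover centre and yaw about down, from near holes + near corners"""
    p=(np.array(px,float)+.5)/S-.5+np.array(o); c=robot.calibration("wrist"); M=np.array(c["mount"])
    q=cv2.undistortPoints(p.reshape(-1,1,2),np.array(c["intrinsics"],float),np.array(c["dist"],float)).reshape(-1,2)
    v=(M[:3,:3]@F@np.c_[q,np.ones(len(q))].T).T; X=M[:3,3]+v*((h-M[0,3])/v[:,0])[:,None]
    return fit(X[:,1:],np.array([(45,-32),(45,32),(55,-42),(55,42)][:len(p)])/1000.)
E
python3 - <<'E'
from h import *
print(coveroff([(199,172),(603,172),(132,110),(671,110)],800/270,(120,90)))
print(coveroff([(199,172),(603,172)],800/270,(120,90)))
s=400/270
print(coveroff([(99,85),(302,85),(66,55),(335,55)],s,(120,90)))
# scene far holes (cover +x end), housing yaw nearly
pp=(np.array([(137,389),(162,449)])-(0,300)+.5)/(400/120)-.5+(200,140)
T=tool(); 
for tl in(-.04,0,.04):
  X=[T@np.r_[.027-np.sin(tl)*.045, -.045,y,1] for y in(.032,-.032)]
  print(tl,proj("scene",np.array(X)[:,:3]).round(1))
print(pp.round(1))
print(T.round(4))
E
```

```text
(array([ 0.0006, -0.0006]), np.float64(-0.03), np.float64(0.0002))
(array([ 0.0007, -0.0006]), np.float64(-0.04), np.float64(0.0002))
(array([ 0.0006, -0.0006]), np.float64(-0.04), np.float64(0.0003))
-0.04 [[247.7 185.1]
 [240.3 167.2]]
0 [[247.7 184.7]
 [240.3 166.8]]
0.04 [[247.7 184.3]
 [240.3 166.4]]
[[240.8 166.4]
 [248.2 184.4]]
[[-1.400e-03 -9.860e-01  1.669e-01  5.912e-01]
 [-2.000e-04  1.669e-01  9.860e-01  2.070e-02]
 [-1.000e+00  1.300e-03 -4.000e-04  1.595e-01]
 [ 0.000e+00  0.000e+00  0.000e+00  1.000e+00]]
```

```bash
python3 -c "
from h import *
for i in range(3): print(step((.5925,.0228,.097),np.radians(80.47)),robot.observe()['time'])"
```

```text
(array([ 0.0625, -0.0011,  0.0023]), array([-0.0014, -0.0004, -0.0013])) 9.8
(array([ 0.0625, -0.0011,  0.0023]), array([-0.0014, -0.0004, -0.0013])) 9.8
(array([ 0.0625, -0.0011,  0.0023]), array([-0.0014, -0.0004, -0.0013])) 9.8
```

```bash
python3 -m creep '[{"translation":[0.012,-0.001,0.0015],"twist":[-0.001,0,-0.001],"hand":20},{"translation":[0.028,-0.001,0.0018],"twist":[-0.001,0,-0.001],"hand":20},{"translation":[0.04,-0.0012,0.0018],"twist":[-0.001,0,-0.001],"hand":20},{"translation":[0.047,-0.0012,0.0018],"twist":[-0.001,0,-0.001],"hand":20},{"translation":[0.05,-0.0012,0.0018],"twist":[-0.001,0,-0.001],"hand":20}]'
python3 -m creep '[{"translation":[0,0,0],"twist":[0,0,0],"hand":20},{"translation":[0,0,0],"twist":[0,0,0],"hand":20}]'
python3 - <<'E'
from h import *
Ts=[]
for i in range(3):
    Ts.append(tool()); a=robot.read_camera("wrist")
Ts.append(tool()); print(np.array([t[:3,3] for t in Ts]).round(4)); T=Ts[-1]
print(T[:3,:3].round(4), step((.5925,.0228,.097),np.radians(80.47)))
b=robot.read_camera("scene"); cv2.imwrite("pics/w7.png",a); cv2.imwrite("pics/s7.png",b)
th=[R.from_euler('z',-9.53,degrees=True).apply((x,y,.042))+(.5918,.0223,0) for x,y in((-.045,-.032),(-.045,.032))]
print(proj("wrist",th,np.r_[np.c_[T[:3,:3],np.mean([t[:3,3] for t in Ts],0)],[[0,0,0,1]]]))
C=np.zeros((600,800,3),np.uint8); C[:390]=cv2.resize(a[95:215,135:381],(800,390),interpolation=cv2.INTER_CUBIC)
C[390:,:420]=cv2.resize(b[160:210,225:325],(420,210),interpolation=cv2.INTER_CUBIC)
cv2.imwrite("pics/c7.png",C)
E
```

```text
time: 10.3
tool_pos: [0.5922, 0.0221, 0.1083]
tool_rot: [1.838, 1.569, -3.041]
contact_force: [0.1, 0.4, -2.9]
opening: 0.0392
time: 10.5
tool_pos: [0.5923, 0.022, 0.1086]
tool_rot: [1.905, 1.569, -2.974]
contact_force: [-0.6, -0.1, -2.3]
opening: 0.0398
[[0.5923 0.022  0.1086]
 [0.5925 0.022  0.1088]
 [0.5925 0.0221 0.1089]
 [0.5925 0.0221 0.1089]]
[[-1.000e-03 -9.861e-01  1.662e-01]
 [-3.000e-04  1.662e-01  9.861e-01]
 [-1.000e+00  9.000e-04 -4.000e-04]] (array([0.0119, 0.0001, 0.0007]), array([-0.0007, -0.0004, -0.0009]))
[[201.21640883 138.65596655]
 [311.75020148 138.68166453]]
```

View pics/c7.png

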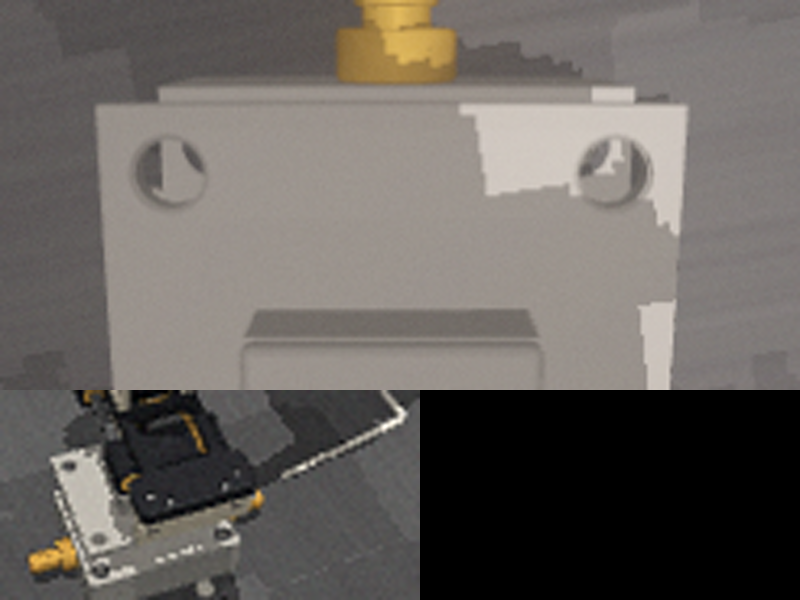

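```bash
python3 -m creep '[{"translation":[0.004,0,0.0004],"twist":[0,0,-0.001],"hand":20},{"translation":[0.009,0,0.0008],"twist":[0,0,-0.001],"hand":20},{"translation":[0.0125,0,0.0008],"twist":[-0.0005,0,-0.001],"hand":20},{"translation":[0.0135,0,0.0008],"twist":[-0.0005,0,-0.001],"hand":20},{"translation":[0.0135,0,0.0008],"twist":[-0.0005,0,-0.001],"hand":20}]'
python3 - <<'E'
from h import *
Ts=[]
for i in range(6):
    Ts.append(tool()); a=robot.read_camera("wrist")
P=np.array([t[:3,3] for t in Ts]); print(P.round(4)); T=Ts[-1].copy(); T[:3,3]=P[2:].mean(0)
b=robot.read_camera("scene"); cv2.imwrite("pics/w8.png",a); cv2.imwrite("pics/s8.png",b)
H=lambda x,y,z: R.from_euler('z',-9.53,degrees=True).apply((x,y,z))+(.5918,.0223,0)
S=800/246
crop=lambda n,Q,o,s:((proj(n,Q,T)-np.array(o)+.5)*s-.5).round(1).tolist()
print("housing edge",crop("wrist",[H(-.055,y,.042) for y in(-.042,.042)],(135,95),S))
print("tail",crop("wrist",[H(-.055,0,.03)],(135,95),S))
print("cover holes ideal",crop("wrist",[H(-.045,y,.068) for y in(-.032,.032)],(135,95),S),"corners",crop("wrist",[H(-.055,y,.068) for y in(-.042,.042)],(135,95),S))
o2=(225,155);s2=5
print("scene cover far holes ideal",crop("scene",[H(.045,y,.068) for y in(.032,-.032)],o2,s2),"thread",crop("scene",[H(.045,.032,.042),H(-.045,.032,.042)],o2,s2),"cover corner",crop("scene",[H(.055,.042,.068),H(.055,-.042,.068)],o2,s2))
C=np.zeros((600,800,3),np.uint8); C[:325]=cv2.resize(a[95:195,135:381],(800,325),interpolation=cv2.INTER_CUBIC)
C[325:,:500]=cv2.resize(b[155:210,225:325],(500,275),interpolation=cv2.INTER_CUBIC)
cv2.imwrite("pics/c8.png",C); print(T[:3,:3].round(4),robot.observe()["contact_force"],robot.observe()["opening"])
E
```

```text
time: 11.2
tool_pos: [0.5924, 0.0229, 0.0949]
tool_rot: [2.186, 1.57, -2.693]
contact_force: [-0.1, 0.3, -3.0]
opening: 0.0394
[[0.5924 0.0229 0.0949]
 [0.5925 0.0229 0.0952]
 [0.5926 0.0229 0.0954]
 [0.5927 0.0229 0.0955]
 [0.5927 0.0228 0.0955]
 [0.5927 0.0228 0.0955]]
housing edge [[136.9, 90.5], [646.3, 90.7]]
tail [[391.6, 85.2]]
cover holes ideal [[169.1, 171.4], [613.5, 171.7]] corners [[96.7, 102.0], [686.1, 102.3]]
scene cover far holes ideal [[118.3, 217.6], [82.9, 130.5]] thread [[119.2, 241.7], [264.3, 197.8]] cover corner [[107.2, 236.9], [61.4, 122.1]]
[[ 3.000e-04 -9.862e-01  1.657e-01]
 [-5.000e-04  1.657e-01  9.862e-01]
 [-1.000e+00 -4.000e-04 -4.000e-04]] [-0.11406583  0.25795277 -2.76442774] 0.04007788531989304
```

View pics/c8.png

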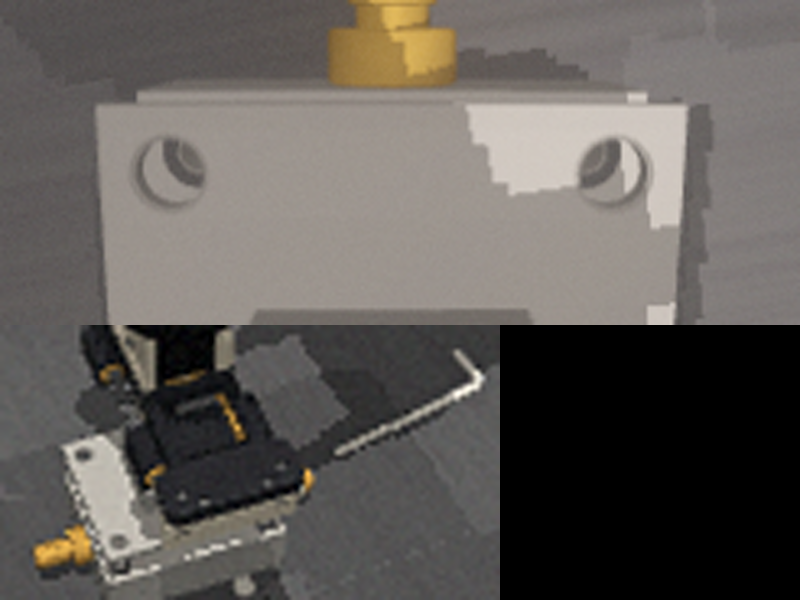

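Last checks agree. Wrist view: cover holes at (169,171) and (614,172), against the ideal (169,171) and (614,172). Scene view: far holes at (118,216) and (83,130), against (118,218) and (83,131). Handing in.

```bash
python3 -c "
from cell import robot
print(robot.hand_in()); print(robot.observe()['time'])"
```

```text
the job is handed in; nothing more can be done
None
the job is handed in; nothing more can be done
```

The large filter element is in the housing bore and released, and the arm is holding the cover level about 20 mm above the housing's top face. I handed the job in at about 11.6 s of the 54 s, and the hand-in gave no verdict.

- **Element:** the wrist picture after letting go showed it standing in the bore, with its top at the predicted 60 mm above the bench. Wrist forces stayed near 1 N as it went in.
- **Cover alignment:** in the wrist and scene pictures all four screw holes lie within about 2 px of their ideal spots in the enlarged crops, well under 1 mm. That is as good as the roughly 2 mm calibration allows.
- **Cover height:** the gap works out at about 20.5 mm from the arm's position. The fingers grip the 40 mm bonnet at 50 N, and I saw no contact with the housing.
- **One check disagreed:** fitting the full cover pose from the wrist picture suggested a 2° tilt. The same fit gave nearly the same tilt for the cover lying flat on the bench, so I treated it as bias in the method. The other pictures agree with a level cover.
- **Other items:** the arm did not handle the other spares or bench items, but I did not check each of them at the end.

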